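# Clip the red batch tag into the snap hook

## Robot

A 6-joint arm with a two-finger parallel gripper is mounted at the origin on the work surface. World frame = base frame: x ahead of the robot, y to its left, z up, the work surface at z = 0. Lengths are in m, angles in rad, forces in N, time in s.
With the tool pointing down it reaches from about 0.225 to 0.725 m from the base axis. Payload 3.1 kg.
Tool frame: the origin (TCP) lies midway between the tips of the shut fingers; the grasp point (between the pads) lies 19 mm behind it; y points along the fingers, x is the direction in which the jaws open and shut, and the axes are right-handed (so a half turn about y gives the same grasp; the last joint's range is limited). The gripper opens to 85 mm and grips with 20 to 120 N. Pads are 22 mm wide; open, the fingers measure 114 mm over their backs; the gripper's body (76 mm by 85 mm) begins 54 mm behind the grasp point. The pads swing forward as they close: fully open they stand 13 mm farther back than shut.
Start: joints at [-0.128, 0.048, 0.099, 1.622, 0, 1.443], TCP at [0.525, -0, 0.231] pointing down, gripper open.
Joint ranges: [-2.91, 2.91], [-0.99, 1.94], [-1.21, 1.42], [-2.12, 2.29], [-1.49, 1.47], [-3.14, 3.14]. Speed limits (rad/s): [2.79, 2.79, 3.14, 3.14, 3.14, 3.14].

## Interface

Orientations are given as a rotation vector (axis times angle).
In Python, from cell import get_obs, grab_frame, camera_params, sign_off gives the robot as it stands.
- The arm moves only by the shell command python3 -m inch 'ROWS' [OPENING] [FORCE]. ROWS is a JSON object of lists of equal length, an entry for each row: "slide": the shift along the tool's x, y, z as a fraction of full scale, a list of three; "rot": the turn, a rotation vector about the tool's x, y, z as a fraction of full scale, a list of three. In form: {"slide": [[dx, dy, dz], ...], "rot": [[wx, wy, wz], ...]}. A call has 1 to 8 rows; each row is the pose to reach, as a shift and turn from the pose commanded when the call began, along the tool's axes at that moment; what a row does not reach only later rows make up. Full scale, the value 1, is 150 mm for a shift and 45 degrees for a turn. A row lasts 1/10 s, in which the tool goes at most 50 mm and 8.59 degrees, less where a joint would pass 70% of its speed; a pose out of reach is approached as far as the arm can. A call with a number of a shift or a turn outside -1 to 1 is refused whole. A call with a gripper value outside its range is refused whole. OPENING is the gripper command: -1 is shut, 1 is fully open, values between are in proportion, set as the call begins (- or left out, the last holds). The fingers move at their own pace and stop on an object; FORCE is the grip in N (left out, the last holds). Time passes only in rows, so rows that repeat a pose let the fingers close. It gives the time, the measured TCP pose, the force and the opening at its end, in the units of the state.
- get_obs(): the state, without advancing time (a new reading comes with each control period).
- grab_frame(name): name is "scene" or "side" or "wrist"; returns the picture (400x640x3 uint8, red, green, blue); there is no depth.
- camera_params(name): a dict with "mtx" (3x3 intrinsics, pixels), "pose" (4x4, takes a point from camera to world coordinates). Camera axes: x right, y up, looking along -z (the intrinsics and any distortion apply to the point x, -y, -z); pixel columns grow to the right and rows downward; lengths in m; the calibration is good to about 2 mm. The wrist camera is an equidistant fisheye: a pixel r from the principal point sees the ray r / f radians off the axis. A picture is of the moment at which its call begins: read the wrist's pose just before it. camera_params takes no time and is no camera call; for the wrist camera it gives the pose at the moment of the call.
- sign_off(): hands the job in, once; it reports no verdict.
The state is a dict: "time_s": time; "joint_pos": joint angles; "qd": joint speeds; "joint_torque": joint torques, N m; "ee_pos": TCP position; "tool_rot": TCP orientation; "ft_force": force on the tool from outside, world axes, zero at the start; "moment": the same for the moment, N m; "finger_gap": finger opening in m.
Only numpy, scipy, OpenCV 4.12 (cv2) and the standard library are available. Lean on these libraries where they do the work, as an engineer would, in place of code of your own. Each camera call takes 0.05 s, during which the arm holds its last target.

## Task

Pick up the red tag and clip it into the snap hook on the stand: with the tag's steel eye over the hook's nose, push the eye down on the sprung wire gate, gently, never over 8 N (the whole hook first sinks on its spring until it meets a stop), until the eye has passed inside and the gate has snapped shut behind it. Then let go, so that the tag is left hanging in the closed hook and the hook is back up. Push with the tag only, keep the gripper off the hook and its stand, and leave the other tags, jars and things where they are.

Things in the scene. Friction and masses are not known exactly. Their poses are not given: they have to be found in the camera images.
- red_tag_mid (a point): Centre of the red tag's fob, a red plastic block 40 mm long (x), 24 mm wide (y), 22 mm high (z), about 60 g, lying flat on the bench. Its x axis points to the steel eye at its end, z is up. Grip it across its 24 mm width. The two other tags have the same shape.
- red_tag_eye (a point): Centre of the red tag's eye, 34 mm along x from the fob's centre and at the same height. The eye is a ring of 5 mm round steel bar lying in the tag's x-y plane: hole 17 mm across, 27 mm outside. Axes as the tag's.
- hook_nose (a point): Top of the hook's nose, the free upright end of the snap hook: round bar 7 mm thick with a domed top, 190 mm above the bench while the hook is up. x points level from the nose to the hook's spine and the stand's post, z is up. The tag goes on flat, x axes alike: eye around the nose, fob on the side away from the post.
- hook_seat (a point): Inside bottom of the hook's bend, 37 mm below the nose's top and 12 mm from the nose's axis along x; moves with the hook. Axes as hook_nose. Nose, spine (axis 30 mm from the nose's axis along x) and this bend form an upright U of 7 mm bar in the x-z plane.
- gate (a joint): Angle of the brass wire gate, rad: 0 shut, up to 1.45 pushed in. A level loop of 4 mm wire, 11 mm wide, from its hinge on the spine (28 mm from the nose's axis) to the nose; upper face 10.5 mm below the nose's top. It swings only down and springs shut. It takes about 3 to 5 N on the eye, and snaps back over it when the eye's centre is about 27 to 32 mm below the nose's top.
- hook (a joint): How far the whole hook has been pushed down along its post, m: 0 up (at rest). A soft damped spring holds it up (1.3 to 2.6 N sink it), until its sleeve meets a steel stop collar clamped on the post 4 to 44 mm lower, elsewhere each time and not measured. Only then does it resist and the gate open. Once the eye is inside only about 8 mm of room are left below it; let the hook come up again.
- amber_tag_mid (a point): Centre of the yellow-amber tag's fob, a bystander.
- green_tag_mid (a point): Centre of the green tag's fob, a bystander.
- raspberry_jar_a: Jar of red preserve with black lid, 67 mm across and 92 mm high, origin under its centre; bystander.
- raspberry_jar_b: Second such red jar; bystander.
- pepper_jar: Jar of amber preserve, same size; bystander.
- sauce_bottle: Dark red sauce bottle with black neck, 56 mm across and 163 mm high, origin under its centre; bystander.
- tape_roll: Brown roll of tape, 90 mm across, 30 mm high, lying flat; bystander.
- red_tag: The red tag itself, origin under the fob's centre, 11 mm below red_tag_mid.
- stand: The hook's stand, fixed to the bench; origin on the bench straight below the nose, x as hook_nose. Grey base plate 130 x 90 x 12 mm (from 25 mm behind to 105 mm ahead of the origin); post 14 mm thick, 75 mm ahead along x, rising to 265 mm, with the hook's sleeve 30 mm thick around it.
Things that resemble listed ones, but are neither listed nor needed, are in the scene too. Several things have the shape of the red_tag; the one meant has the colours described above.

How it is judged:
By the outcome, as a careful person would: the job done as asked, in the order asked, and still so for the second after the job is handed in, with the robot touching nothing.
It also fails if it takes over 69 s, if anything falls off the work surface, if the arm or the gripper's body presses on something with over 40 N, if the wrist force passes 120 N, or if a joint passes its speed limit or range.

## Working session

There is one attempt and no reset: what is moved stays moved. The work goes in short steps, Python scripts to look and compute and a shell command to move; the robot and the scene stay as the last step left them, time stands still between calls to the robot, and variables do not carry over. Pictures are saved under pics/ and viewed, and the job is handed in when it is done.

```bash
ls; mkdir -p pics
python3 - <<'E'
from cell import *
import cv2,numpy as np
o=get_obs();print({k:np.round(v,3) for k,v in o.items()})
for n in ["scene","side","wrist"]:
    p=camera_params(n);print(n,np.round(p["mtx"],1).tolist(),np.round(p["pose"],3).tolist(),[k for k in p])
    cv2.imwrite(f"pics/{n}0.png",cv2.cvtColor(grab_frame(n),cv2.COLOR_RGB2BGR))
E
```

```text
pics
{'time_s': np.float64(0.0), 'joint_pos': array([-0.128,  0.049,  0.098,  1.622,  0.   ,  1.443]), 'qd': array([-0.   ,  0.002, -0.   ,  0.001, -0.001,  0.001]), 'joint_torque': array([ 0.0000e+00, -3.3878e+01,  3.2002e+01,  2.0000e-02, -0.0000e+00,
        0.0000e+00]), 'ee_pos': array([0.524, 0.   , 0.23 ]), 'tool_rot': array([-1.57 ,  0.002,  0.002]), 'ft_force': array([ 0.305, -0.198, -0.6  ]), 'moment': array([-0.053, -0.007, -0.003]), 'finger_gap': np.float64(0.085)}
scene [[364.3, 0.0, 317.7], [0.0, 364.3, 189.2], [0.0, 0.0, 1.0]] [[0.801, -0.463, 0.379, 0.909], [0.598, 0.639, -0.483, -0.359], [-0.018, 0.614, 0.789, 0.84], [0.0, 0.0, 0.0, 1.0]] ['mtx', 'pose']
side [[441.5, 0.0, 318.2], [0.0, 441.5, 197.6], [0.0, 0.0, 1.0]] [[-0.978, 0.151, -0.144, 0.42], [-0.209, -0.698, 0.685, 0.805], [0.002, 0.7, 0.714, 0.913], [0.0, 0.0, 0.0, 1.0]] ['mtx', 'pose']
wrist [[309.7, 0.0, 314.7], [0.0, 309.7, 197.9], [0.0, 0.0, 1.0]] [[1.0, -0.001, 0.003, 0.526], [0.0, 0.965, 0.264, 0.067], [-0.003, -0.264, 0.965, 0.373], [0.0, 0.0, 0.0, 1.0]] ['mtx', 'pose']
```

View pics/scene0.png

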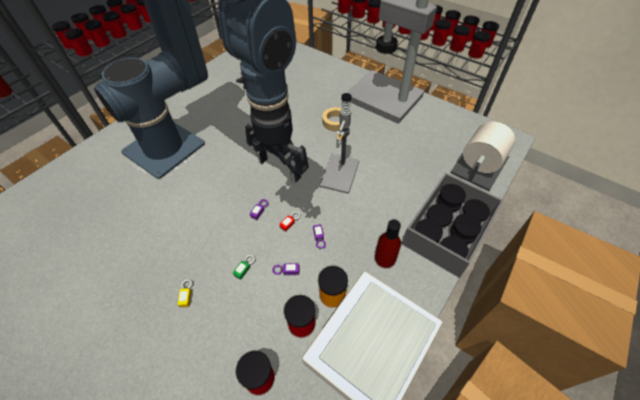

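View pics/side0.png

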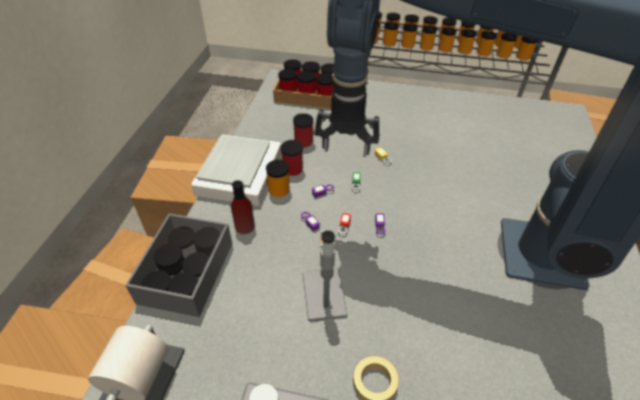

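View pics/wrist0.png

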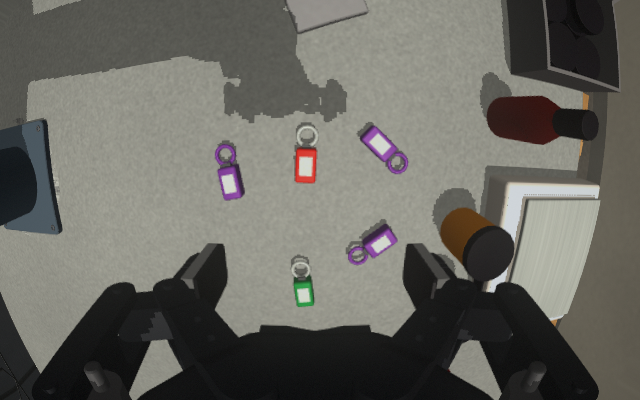

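The wrist view shows the red tag at about (306,165) with its eye up the image at (307,135). The stand is at the top edge near (330,10), and the scene view has the hook at about (345,130).

```bash
cat > h.py <<'E'
import numpy as np,cv2
from cell import *
from scipy.spatial.transform import Rotation as R
def ray(p,name,u,v):
    K=p["mtx"];T=p["pose"];x=(u-K[0,2]);y=(v-K[1,2]);
    if name=="wrist":
        r=np.hypot(x,y);th=r/K[0,0];d=np.array([np.sin(th)*x/max(r,1e-9),np.sin(th)*y/max(r,1e-9),np.cos(th)])
    else: d=np.array([x/K[0,0],y/K[1,1],1]);d/=np.linalg.norm(d)
    d=np.array([d[0],-d[1],-d[2]]);return T[:3,3],T[:3,:3]@d
def onz(p,n,u,v,z):
    o,d=ray(p,n,u,v);return o+d*(z-o[2])/d[2]
def proj(p,n,X):
    T=p["pose"];q=T[:3,:3].T@(np.array(X)-T[:3,3]);K=p["mtx"];x,y,z=q[0],-q[1],-q[2]
    if n=="wrist":
        th=np.arctan2(np.hypot(x,y),z);s=th/max(np.hypot(x,y),1e-9);return K[0,2]+K[0,0]*s*x,K[1,2]+K[0,0]*s*y
    return K[0,2]+K[0,0]*x/z,K[1,2]+K[1,1]*y/z
def tri(rs):
    A=np.zeros((3,3));b=np.zeros(3)
    for o,d in rs:
        M=np.eye(3)-np.outer(d,d);A+=M;b+=M@o
    X=np.linalg.solve(A,b);return X,[np.linalg.norm((np.eye(3)-np.outer(d,d))@(X-o)) for o,d in rs]
def save(n,f): 
    cv2.imwrite(f,cv2.cvtColor(grab_frame(n),cv2.COLOR_RGB2BGR))
def crop(src,dst,x0,y0,w,h,s):
    im=cv2.imread(src)[y0:y0+h,x0:x0+w];cv2.imwrite(dst,cv2.resize(im,None,fx=s,fy=s,interpolation=cv2.INTER_CUBIC))
E
python3 - <<'E'
from h import *
p=camera_params("wrist")
im=cv2.imread("pics/wrist0.png").astype(int)
b,g,r=im[...,0],im[...,1],im[...,2]
m=((r>150)&(g<90)&(b<90)).astype(np.uint8)
n,l,s,c=cv2.connectedComponentsWithStats(m)
for i in range(1,n):
    if s[i,4]>30: print(s[i],c[i])
    if s[i,4]>100:
        cn=max(cv2.findContours((l==i).astype(np.uint8),0,2)[0],key=cv2.contourArea)
        pts=np.array([onz(p,"wrist",u,v,0.022)[:2] for u,v in cn[:,0]],np.float32)
        print("rect z22",cv2.minAreaRect(pts))
print(onz(p,"wrist",307,135,0.011))
crop("pics/scene0.png","pics/s0c.png",295,80,90,120,5)
crop("pics/side0.png","pics/d0c.png",280,190,100,140,4)
crop("pics/wrist0.png","pics/w0c.png",260,90,100,120,5)
E
```

```text
[295 149  22  34 360] [305.33055556 165.25833333]
rect z22 ((0.5139645338058472, 0.009596963413059711), (0.03856683149933815, 0.02310139872133732), 87.59027862548828)
[0.51576844 0.04414156 0.011     ]
```

Run:
```python
import cv2,numpy as np
a=[cv2.imread(f"pics/{n}.png") for n in("s0c","d0c")]
h=max(x.shape[0] for x in a)
a=[cv2.copyMakeBorder(x,0,h-x.shape[0],0,0,0) for x in a]
c=np.hstack(a)[:600,:];print(c.shape)
cv2.imwrite("pics/c0.png",c[:, :800] if c.shape[1]<=800 else cv2.resize(c,(800,int(c.shape[0]*800/c.shape[1]))))
```

```text
(600, 850, 3)
```

View pics/c0.png

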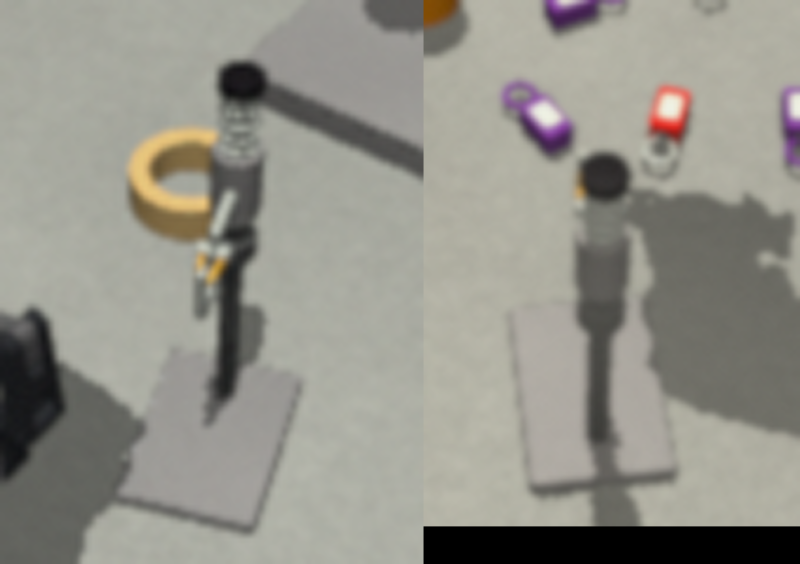

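View pics/w0c.png

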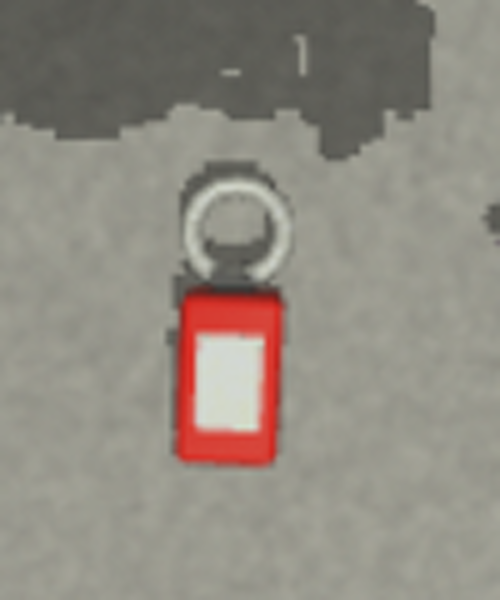

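Run:
```python
from h import *
ps=camera_params("scene");pd=camera_params("side")
S=lambda u,v:(295+u*1.0625/5,80+v*1.0625/5)
D=lambda u,v:(280+(u*1.0625-450)/4,190+v*1.0625/4)
for q in [(118,498),(252,528),(302,378),(172,347)]:
    print("sc",onz(ps,"scene",*S(*q),.012)[:2].round(4))
for q in [(530,488),(676,474),(638,300),(510,312)]:
    print("sd",onz(pd,"side",*D(*q),.012)[:2].round(4))
print("post foot sc",onz(ps,"scene",*S(222,400),.012)," sd",onz(pd,"side",*D(598,443),.012))
print("post top",tri([ray(ps,"scene",*S(243,78)),ray(pd,"side",*D(604,175))]))
print("nose?",onz(ps,"scene",*S(203,285),.18))
```

```text
sc [0.5093 0.1632]
sc [0.589  0.1923]
sc [0.5469 0.3136]
sc [0.4622 0.2867]
sd [0.5435 0.3204]
sd [0.4597 0.2929]
sd [0.5047 0.1733]
sd [0.5845 0.2001]
post foot sc [0.51554523 0.26738011 0.012     ]  sd [0.50968926 0.2821549  0.012     ]
post top (array([0.51231356, 0.2758218 , 0.26019131]), [np.float64(0.0005331987249198853), np.float64(0.0005331987249196996)])
nose? [0.53979856 0.20341175 0.18      ]
```

```bash
python3 -m inch '{"slide":[[-0.02,0.25,-0.02],[-0.04,0.5,-0.04],[-0.06,0.75,-0.06],[-0.067,1,-0.07],[-0.067,1,-0.07],[-0.067,1,-0.07]],"rot":[[0.08,0.015,-0.002],[0.16,0.03,-0.004],[0.25,0.045,-0.006],[0.333,0.06,-0.008],[0.333,0.06,-0.008],[0.333,0.06,-0.008]]}' 0.18 60
python3 - <<'E'
from h import *
o=get_obs();p=camera_params("wrist");save("wrist","pics/w1.png")
print(o["time_s"],o["ee_pos"],R.from_rotvec(o["tool_rot"]).as_matrix().round(3).tolist(),o["ft_force"])
im=cv2.imread("pics/w1.png").astype(int)
b,g,r=im[...,0],im[...,1],im[...,2]
m=((r>150)&(g<90)&(b<90)).astype(np.uint8)
n,l,s,c=cv2.connectedComponentsWithStats(m)
for i in range(1,n):
    if s[i,4]>100:
        cn=max(cv2.findContours((l==i).astype(np.uint8),0,2)[0],key=cv2.contourArea)
        pts=np.array([onz(p,"wrist",u,v,0.022)[:2] for u,v in cn[:,0]],np.float32)
        print(s[i],"rect z22",cv2.minAreaRect(pts))
E
```

```text
time_s: 0.75
ee_pos: [0.514, -0.0104, 0.0807]
tool_rot: [-1.309, 0.034, -0.039]
ft_force: [0.5, -0.1, 1.7]
finger_gap: 0.0504
0.75 [ 0.51400935 -0.01044428  0.08071159] [[0.999, 0.01, 0.047], [-0.048, 0.259, 0.965], [-0.003, -0.966, 0.259]] [ 0.46571259 -0.07300923  1.70400037]
[298 181  31  53 803] rect z22 ((0.514379620552063, 0.010213787667453289), (0.03603244572877884, 0.020713336765766144), 87.20500946044922)
```

View pics/w1.png

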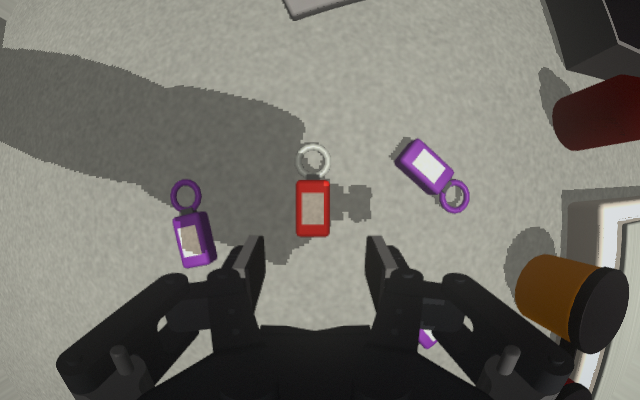

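The red tag is centred between the open fingers at (313,208), 0.514/0.010 again. The neighbours are clear, so I'm descending.

```bash
python3 -m inch '{"slide":[[0,0.15,0],[0,0.3,0],[0,0.42,0],[0,0.48,0],[0,0.51,0],[0,0.51,0],[0,0.51,0]],"rot":[[0,0,0],[0,0,0],[0,0,0],[0,0,0],[0,0,0],[0,0,0],[0,0,0]]}' && python3 -m inch '{"slide":[[0,0,0],[0,0,0],[0,0,0],[0,0,0],[0,0,0],[0,0,0],[0,0,0],[0,0,0]],"rot":[[0,0,0],[0,0,0],[0,0,0],[0,0,0],[0,0,0],[0,0,0],[0,0,0],[0,0,0]]}' -1 90
```

```text
time_s: 1.5
ee_pos: [0.5172, 0.009, 0.0089]
tool_rot: [-1.31, 0.029, -0.042]
ft_force: [0.4, -0.3, -0.4]
finger_gap: 0.0502
time_s: 2.3
ee_pos: [0.5169, 0.0088, 0.0087]
tool_rot: [-1.309, 0.029, -0.042]
ft_force: [-0.8, -1.6, 5.4]
finger_gap: 0.0219
```

```bash
python3 -m inch '{"slide":[[0,-0.1,0.027],[0,-0.25,0.067],[0,-0.4,0.107],[0,-0.6,0.16],[0,-0.77,0.207],[0,-0.77,0.207],[0,-0.77,0.207]],"rot":[[0,0,0],[0,0,0],[0,0,0],[0,0,0],[0,0,0],[0,0,0],[0,0,0]]}'
python3 - <<'E'
from h import *
save("wrist","pics/w2.png");save("scene","pics/s2.png");o=get_obs()
print(R.from_rotvec(o["tool_rot"]).as_matrix().round(3).tolist(),o["ee_pos"],o["ft_force"])
E
```

```text
time_s: 3.0
ee_pos: [0.5162, 0.0091, 0.127]
tool_rot: [-1.309, 0.03, -0.041]
ft_force: [-0.3, 0.7, -0.3]
finger_gap: 0.0214
[[0.999, 0.009, 0.047], [-0.047, 0.259, 0.965], [-0.003, -0.966, 0.259]] [0.51480221 0.00955598 0.12520795] [-0.55387794 -0.73159131 -0.57670113]
```

View pics/w2.png

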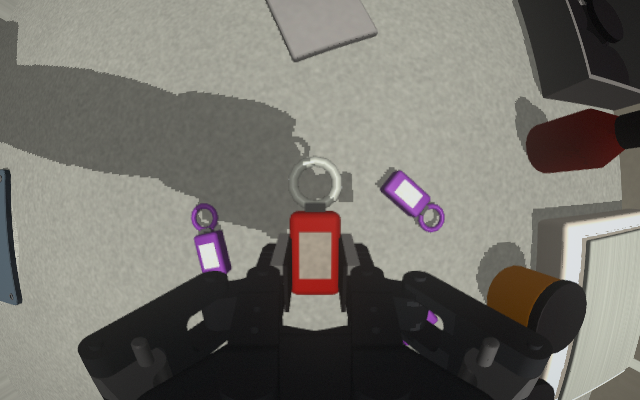

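View pics/s2.png

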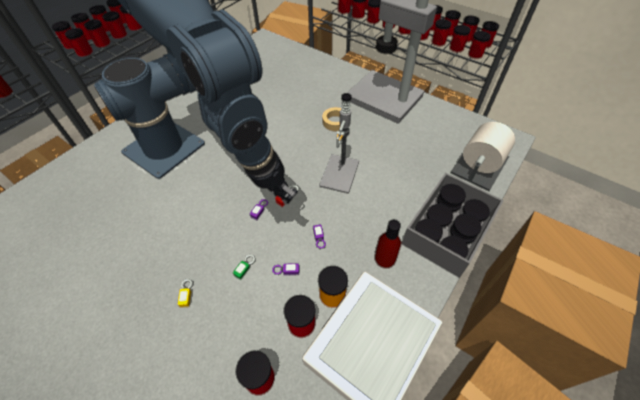

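```bash
cat >> h.py <<'E'
def plan(tpos,yaw_deg,tilt_deg=15,verbose=True):
    "tool x = world dir yaw-90; tilt leans hand back; returns slide/rot fractions"
    o=get_obs();R0=R.from_rotvec(o["tool_rot"]);p0=np.array(o["ee_pos"])
    Rt=R.from_euler('z',yaw_deg-90,degrees=True)*R.from_euler('x',tilt_deg-90,degrees=True)
    s=R0.inv().apply(np.array(tpos)-p0)/.15;w=(R0.inv()*Rt).as_rotvec(degrees=True)/45
    print("t",o["time_s"],"pos",p0.round(4),"slide",s.round(3),"rot",w.round(3));return s,w
E
python3 - <<'E'
from h import *
p=camera_params("wrist")
o=get_obs();print(o["ee_pos"])
for z in(.003,.006):
  e=onz(p,"wrist",315.5,183,o["ee_pos"][2]+z);f=onz(p,"wrist",315,252,o["ee_pos"][2]+z+.011);print((e-o["ee_pos"]).round(4),(f-o["ee_pos"]).round(4))
# two-step: via point raised
plan([.530,.03,.22],98);plan([.5707,.1164,.23],109.8)
E
```

```text
[0.51480221 0.00955598 0.12520795]
[0.0028 0.0345 0.003 ] [0.0011 0.0024 0.014 ]
[0.0028 0.0344 0.006 ] [0.0011 0.003  0.017 ]
t 3.1 pos [0.5148 0.0096 0.1252] slide [ 0.093 -0.574  0.3  ] rot [-0.001 -0.231  0.058]
t 3.1 pos [0.5148 0.0096 0.1252] slide [ 0.336 -0.487  0.885] rot [-0.001 -0.484  0.126]
```

```bash
python3 -m inch '{"slide":[[0.04,-0.25,0.1],[0.08,-0.5,0.25],[0.15,-0.53,0.45],[0.24,-0.51,0.68],[0.31,-0.49,0.83],[0.336,-0.487,0.885],[0.336,-0.487,0.885],[0.336,-0.487,0.885]],"rot":[[0,-0.08,0.02],[0,-0.16,0.04],[0,-0.25,0.065],[0,-0.34,0.09],[0,-0.43,0.11],[0,-0.484,0.126],[0,-0.484,0.126],[0,-0.484,0.126]]}'
python3 - <<'E'
from h import *
save("wrist","pics/w3.png");save("scene","pics/s3.png");save("side","pics/d3.png");o=get_obs()
print(R.from_rotvec(o["tool_rot"]).as_matrix().round(3).tolist(),o["ee_pos"],o["ft_force"])
crop("pics/scene0.png","pics/x.png",0,0,1,1,1)
a=cv2.imread("pics/s3.png")[70:200,255:385];b=cv2.imread("pics/d3.png")[150:280,270:400]
cv2.imwrite("pics/c3.png",cv2.resize(np.hstack([a,b]),None,fx=3,fy=3,interpolation=cv2.INTER_CUBIC))
E
```

```text
time_s: 3.9
ee_pos: [0.5706, 0.116, 0.23]
tool_rot: [-1.295, -0.225, 0.294]
ft_force: [0.9, 0.2, -0.3]
finger_gap: 0.0215
[[0.942, -0.086, -0.326], [0.337, 0.244, 0.909], [0.001, -0.966, 0.258]] [0.57082627 0.11539597 0.23125714] [-1.29482174 -0.3042244  -0.83447874]
```

View pics/w3.png

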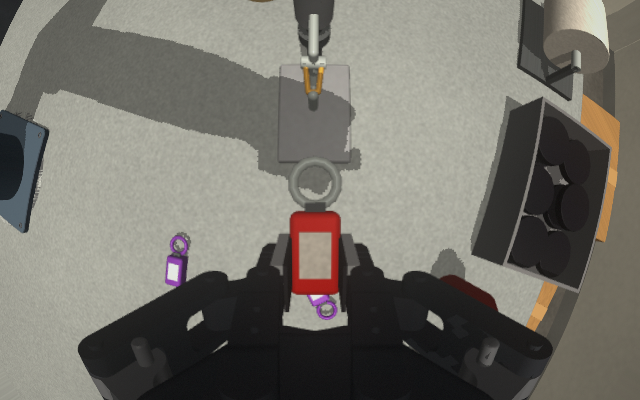

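View pics/c3.png

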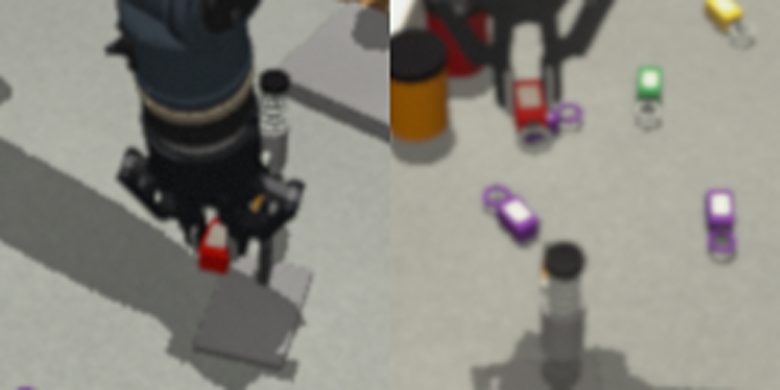

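Run:
```python
from h import *
crop("pics/w3.png","pics/w3c.png",255,0,120,130,4.5)
```

```text
(no output)
```

View pics/w3c.png

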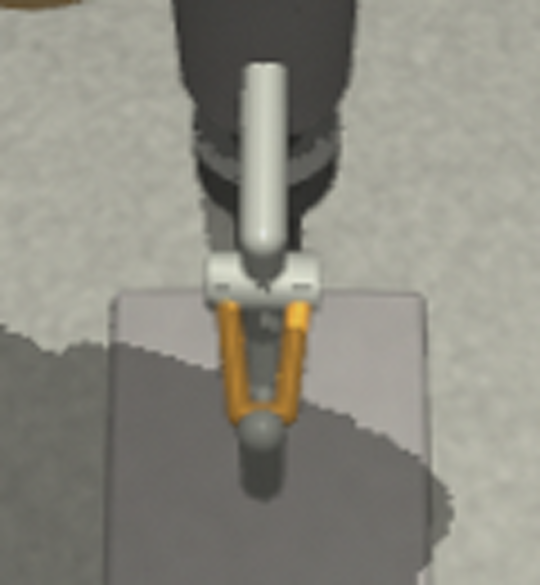

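Run:
```python
from h import *
p=camera_params("wrist");o=get_obs()
P=lambda u,v:(255+u/4.5,v/4.5)
n=onz(p,"wrist",*P(262,428),.188);print("nose",n)
s=onz(p,"wrist",*P(264,240),.20);print("spinetop?",s, "dist",np.linalg.norm((s-n)[:2]),np.degrees(np.arctan2(*(s-n)[1::-1])))
# tag heading and eye
e=onz(p,"wrist",315.3,183,o["ee_pos"][2]+.003);f=onz(p,"wrist",315,252,o["ee_pos"][2]+.014)
print("eye",e,"fob",f,np.degrees(np.arctan2(*(e-f)[1::-1])))
b=[onz(p,"wrist",*P(*q),.012) for q in((113,585),(113,300),(435,585),(424,295))]
for i in(0,2): print(np.degrees(np.arctan2(*(b[i+1]-b[i])[1::-1])))
im=cv2.imread("pics/w3.png").astype(int);B,G,Rr=im[...,0],im[...,1],im[...,2]
m=((Rr>110)&(Rr-G>60)&(np.indices(Rr.shape)[0]>190)&(abs(np.indices(Rr.shape)[1]-315)<40)).astype(np.uint8)
cn=max(cv2.findContours(m,0,2)[0],key=cv2.contourArea)
pts=np.array([onz(p,"wrist",u,v,o["ee_pos"][2]+.014)[:2] for u,v in cn[:,0]],np.float32);print(cv2.minAreaRect(pts))
```

```text
nose [0.53881868 0.20468805 0.188     ]
spinetop? [0.53052988 0.22874756 0.2       ] dist 0.02544729294041055 109.00946523021821
eye [0.56045958 0.14808793 0.23425714] fob [0.57115163 0.11778795 0.24525714] 109.4365685927606
111.03670125338323
110.38482183233201
((0.5722839832305908, 0.11396041512489319), (0.022450992837548256, 0.04396512359380722), 19.714439392089844)
```

Run:
```python
from h import *
crop("pics/d3.png","pics/d3c.png",290,150,60,60,10)
crop("pics/w3.png","pics/w3d.png",275,145,80,160,3.7)
a=cv2.imread("pics/d3c.png");b=cv2.imread("pics/w3d.png");b=cv2.resize(b,None,fx=1,fy=1)[:592]
b=cv2.copyMakeBorder(b,0,600-b.shape[0],0,0,0)
c=np.hstack([a[:,:500],b]);print(c.shape);cv2.imwrite("pics/c3b.png",c)
```

```text
(600, 796, 3)
```

View pics/c3b.png

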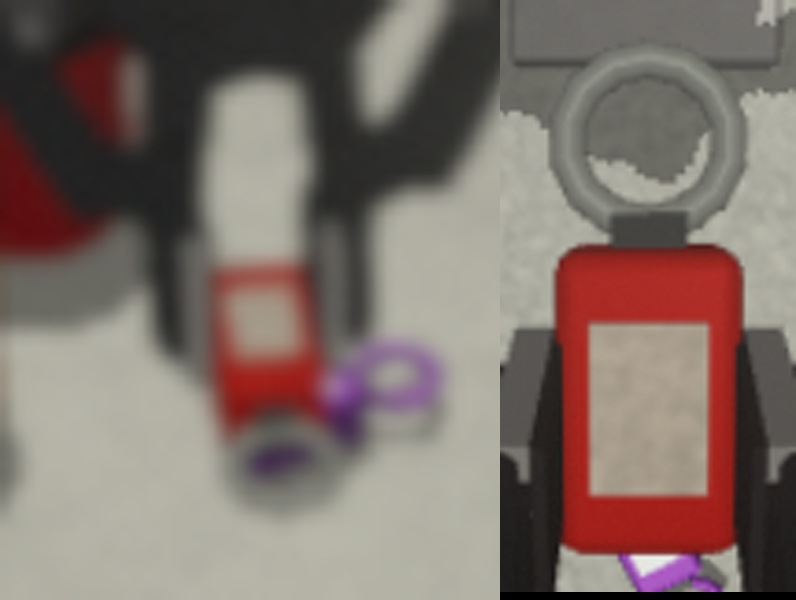

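Run:
```python
from h import *
p=camera_params("wrist");d=camera_params("side")
wx,wy=275+647/3.7,145+141/3.7
print(wx,wy,tri([ray(p,"wrist",wx,wy),ray(d,"side",318.3,196)]))
print("label", tri([ray(p,"wrist",275+648/3.7,145+409/3.7),ray(d,"side",290+26.8,150+31.8)]))
print("label corners", [onz(p,"wrist",275+648/3.7,145+v/3.7,z).round(4).tolist() for v,z in((323,.242),(496,.242))])
```

```text
449.8648648648649 183.1081081081081 (array([0.57966368, 0.16806157, 0.27063031]), [np.float64(0.029616281611740198), np.float64(0.029616281611740087)])
label (array([0.58259871, 0.14562094, 0.29164227]), [np.float64(0.026207609355115367), np.float64(0.026207609355115537)])
label corners [[0.6322, 0.1478, 0.242], [0.6418, 0.1254, 0.242]]
```

Forgot the 500 px offset of the right half; I'll redo it with 647−500=147.

Run:
```python
from h import *
p=camera_params("wrist");d=camera_params("side")
print(tri([ray(p,"wrist",275+147.5/3.7,145+141/3.7),ray(d,"side",318.3,196)]))
print("label", tri([ray(p,"wrist",275+148/3.7,145+409/3.7),ray(d,"side",290+26.8,150+31.8)]))
print("label ends", [onz(p,"wrist",275+148/3.7,145+v/3.7,.245).round(4).tolist() for v in(323,496)],get_obs()["ee_pos"])
```

```text
(array([0.55906662, 0.14773679, 0.23351503]), [np.float64(0.0012271959440718226), np.float64(0.0012271959440717287)])
label (array([0.56995554, 0.11567125, 0.24404505]), [np.float64(0.001866608237678234), np.float64(0.0018666082376780468)])
label ends [[0.5681, 0.1264, 0.245], [0.5755, 0.1055, 0.245]] [0.57082627 0.11539597 0.23125714]
```

Run:
```python
from h import *
plan(get_obs()["ee_pos"]+np.array([-.0214,.0566,0]),109.8)
```

```text
t 4.05 pos [0.5708 0.1154 0.2313] slide [-0.007  0.104  0.39 ] rot [ 0.001 -0.002  0.002]
```

```bash
python3 -m inch '{"slide":[[0,0.02,0.08],[0,0.05,0.2],[-0.005,0.08,0.31],[-0.007,0.104,0.39],[-0.007,0.104,0.39],[-0.007,0.104,0.39],[-0.007,0.104,0.39]],"rot":[[0,0,0],[0,0,0],[0,0,0],[0,0,0],[0,0,0],[0,0,0],[0,0,0]]}'
python3 - <<'E'
from h import *
save("wrist","pics/w4.png");o=get_obs();print(o["ee_pos"],o["ft_force"])
crop("pics/w4.png","pics/w4c.png",245,60,140,150,4)
E
```

```text
time_s: 4.75
ee_pos: [0.5501, 0.1725, 0.2319]
tool_rot: [-1.296, -0.228, 0.292]
ft_force: [-1.0, -0.1, -0.9]
finger_gap: 0.0212
[0.55017777 0.1723239  0.23185712] [ 0.14528356 -0.11151259  0.4025596 ]
```

View pics/w4c.png

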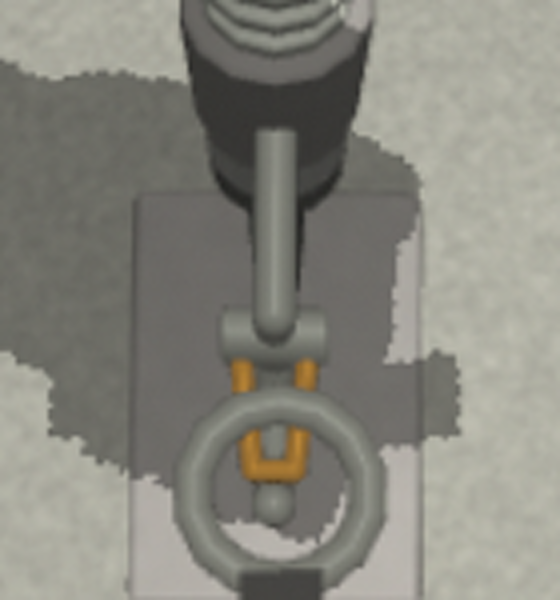

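Run:
```python
from h import *
p=camera_params("wrist");o=get_obs()
n=onz(p,"wrist",245+274/4,60+502/4,.188);e=onz(p,"wrist",245+280/4,60+487/4,o["ee_pos"][2]+.003)
print(n,e,n-e)
t=np.radians(109.8);d=np.array([np.cos(t),np.sin(t)]);l=np.array([-d[1],d[0]])
print("along",(n-e)[:2]@d,"lat",(n-e)[:2]@l)
T=o["ee_pos"]+np.r_[(n-e)[:2],0]
for z in(-.03,-.08): plan(T+[0,0,z],109.8)
```

```text
[0.53870696 0.20500963 0.188     ] [0.53943    0.20553893 0.23485712] [-0.00072304 -0.0005293  -0.04685712]
along -0.0002530862503304228 lat 0.0008595873127226154
t 4.8 pos [0.5502 0.1723 0.2319] slide [-0.006  0.193 -0.053] rot [ 0.001 -0.     0.004]
t 4.8 pos [0.5502 0.1723 0.2319] slide [-0.007  0.515 -0.139] rot [ 0.001 -0.     0.004]
```

```bash
python3 -m inch '{"slide":[[-0.004,0.05,-0.014],[-0.006,0.12,-0.033],[-0.006,0.19,-0.052],[-0.006,0.25,-0.068],[-0.006,0.285,-0.077],[-0.006,0.296,-0.08],[-0.006,0.296,-0.08],[-0.006,0.296,-0.08]],"rot":[[0,0,0.004],[0,0,0.004],[0,0,0.004],[0,0,0.004],[0,0,0.004],[0,0,0.004],[0,0,0.004],[0,0,0.004]]}'
python3 - <<'E'
from h import *
o=get_obs();print(o["ee_pos"],o["ft_force"])
save("wrist","pics/w5.png");crop("pics/w5.png","pics/w5c.png",245,60,140,150,4)
E
```

```text
time_s: 5.6
ee_pos: [0.5495, 0.1725, 0.1865]
tool_rot: [-1.296, -0.227, 0.295]
ft_force: [-0.3, -0.0, -1.4]
finger_gap: 0.0218
[0.54949843 0.17250067 0.18647835] [-0.26272809 -0.04769012 -1.4000844 ]
```

View pics/w5c.png

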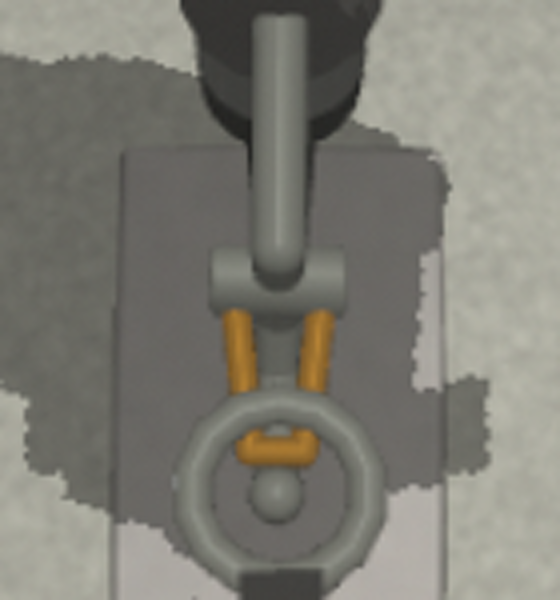

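```bash
python3 -m inch '{"slide":[[0,0.008,-0.002],[0,0.016,-0.004],[0,0.024,-0.006],[0,0.032,-0.009],[0,0.04,-0.011],[0,0.048,-0.013],[0,0.056,-0.015],[0,0.064,-0.017]],"rot":[[0,0,0],[0,0,0],[0,0,0],[0,0,0],[0,0,0],[0,0,0],[0,0,0],[0,0,0]]}'
python3 -m inch '{"slide":[[0,0.008,-0.002],[0,0.016,-0.004],[0,0.024,-0.006],[0,0.024,-0.006]],"rot":[[0,0,0],[0,0,0],[0,0,0],[0,0,0]]}'
```

```text
time_s: 6.45
ee_pos: [0.5493, 0.1724, 0.1762]
tool_rot: [-1.296, -0.227, 0.295]
ft_force: [-0.1, -1.6, 0.8]
finger_gap: 0.0218
time_s: 6.85
ee_pos: [0.5493, 0.1725, 0.1721]
tool_rot: [-1.296, -0.226, 0.295]
ft_force: [0.8, 0.2, 1.2]
finger_gap: 0.0216
```

```bash
cat > look.py <<'E'
import sys
from h import *
n=sys.argv[1]
fs=[]
for i in range(3): 
    f=grab_frame("wrist");o=get_obs();fs.append(o["ft_force"])
cv2.imwrite(f"pics/{n}.png",cv2.cvtColor(f,cv2.COLOR_RGB2BGR));crop(f"pics/{n}.png",f"pics/{n}c.png",245,60,140,150,4)
print(o["time_s"],o["ee_pos"].round(4),"F",np.mean(fs,0).round(2),np.round([f[2] for f in fs],1))
E
python3 look.py w6
```

```text
7.0 [0.5493 0.1725 0.1722] F [ 0.05 -0.57  0.8 ] [0.8 0.8 0.7]
```

View pics/w6c.png

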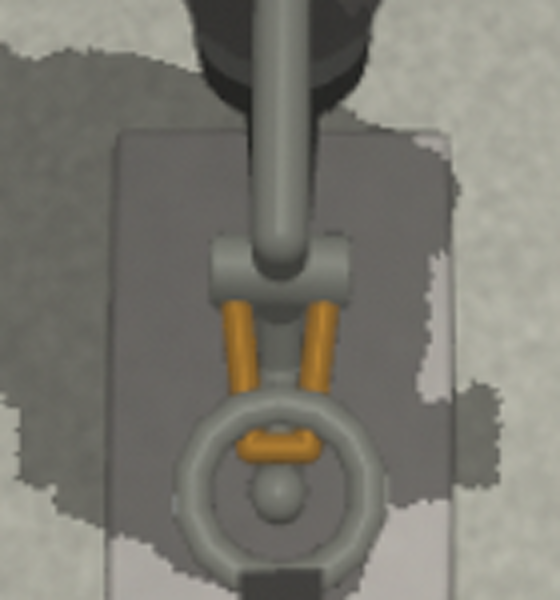

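```bash
python3 -m inch '{"slide":[[0,0.006,-0.002],[0,0.013,-0.004],[0,0.019,-0.005],[0,0.026,-0.007],[0,0.032,-0.009],[0,0.039,-0.01]],"rot":[[0,0,0],[0,0,0],[0,0,0],[0,0,0],[0,0,0],[0,0,0]]}'|egrep 'force|ee_pos'; python3 look.py w7;  python3 -m inch '{"slide":[[0,0.006,-0.002],[0,0.013,-0.004],[0,0.019,-0.005],[0,0.026,-0.007]],"rot":[[0,0,0],[0,0,0],[0,0,0],[0,0,0]]}'|egrep 'force|ee_pos'; python3 look.py w8
```

```text
ee_pos: [0.5492, 0.1725, 0.1662]
ft_force: [1.1, -1.3, 1.6]
7.75 [0.5492 0.1725 0.1661] F [ 0.38 -0.34  1.  ] [0.6 1.7 0.7]
ee_pos: [0.5492, 0.1726, 0.1622]
ft_force: [0.4, -0.9, 2.2]
8.3 [0.5492 0.1725 0.1621] F [ 0.01 -0.5   0.92] [0.9 0.8 1. ]
```

View pics/w8c.png

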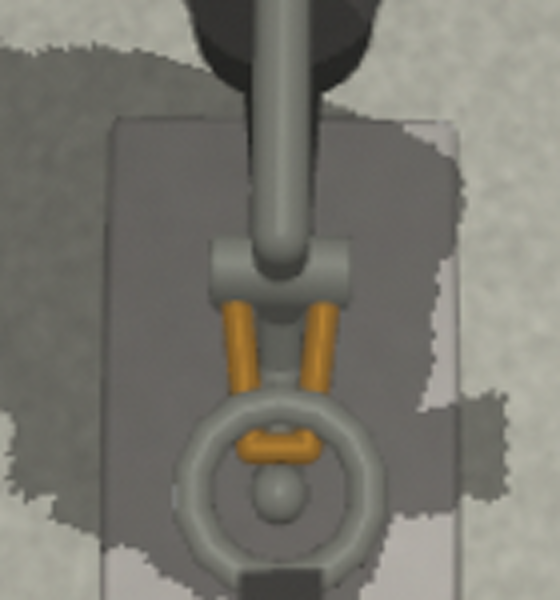

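```bash
cat >> look.py <<'E'
im=f.astype(int);m=(im[...,0]-im[...,2]>70)&(im[...,1]-im[...,2]>25)
m[:60]=0;m[190:]=0;m[:,:290]=0;m[:,345:]=0
r,c=np.nonzero(m);print("brass n",len(r),"rows",r.min(),r.max(),"mean",r.mean().round(2),"tip rows n",(r>162).sum())
E
M='x'
python3 look.py w9; python3 -m inch '{"slide":[[0,0.006,-0.002],[0,0.013,-0.004],[0,0.019,-0.005],[0,0.026,-0.007]],"rot":[[0,0,0],[0,0,0],[0,0,0],[0,0,0]]}'|egrep 'force|ee_pos'; python3 look.py w10; python3 -m inch '{"slide":[[0,0.006,-0.002],[0,0.013,-0.004],[0,0.019,-0.005],[0,0.026,-0.007]],"rot":[[0,0,0],[0,0,0],[0,0,0],[0,0,0]]}'|egrep 'force|ee_pos'; python3 look.py w11
```

```text
8.45 [0.5492 0.1726 0.1622] F [ 0.19 -0.43  1.45] [0.5 2.3 1.5]
brass n 410 rows 135 175 mean 154.13 tip rows n 128
ee_pos: [0.5493, 0.1725, 0.1584]
ft_force: [0.1, -0.5, 2.6]
9.0 [0.5492 0.1725 0.1582] F [ 1.26 -1.36  2.76] [3.2 2.9 2.2]
brass n 422 rows 135 174 mean 153.56 tip rows n 129
ee_pos: [0.5491, 0.1729, 0.1542]
ft_force: [-1.4, -0.6, 3.8]
9.55 [0.5492 0.1727 0.1541] F [0.2  0.04 2.75] [3.2 2.5 2.6]
brass n 388 rows 135 172 mean 151.77 tip rows n 98
```

View pics/w11c.png

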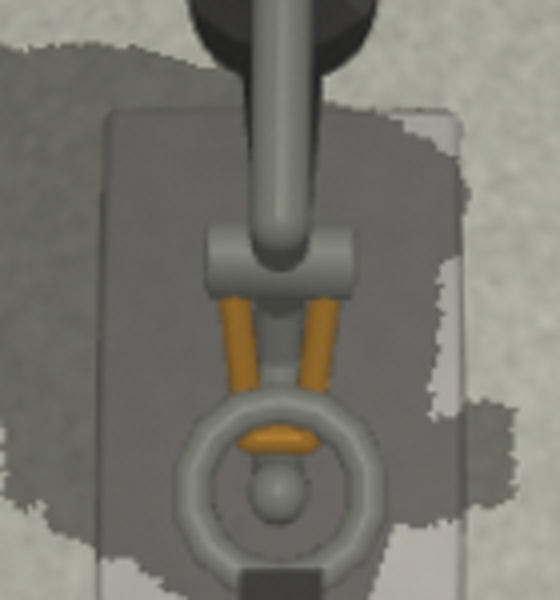

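```bash
python3 -m inch '{"slide":[[0,0.006,-0.002],[0,0.013,-0.004],[0,0.019,-0.005],[0,0.026,-0.007]],"rot":[[0,0,0],[0,0,0],[0,0,0],[0,0,0]]}'|egrep 'force|ee_pos'; python3 look.py w12; python3 -m inch '{"slide":[[0,0.006,-0.002],[0,0.013,-0.004],[0,0.019,-0.005],[0,0.026,-0.007]],"rot":[[0,0,0],[0,0,0],[0,0,0],[0,0,0]]}'|egrep 'force|ee_pos'; python3 look.py w13
```

```text
ee_pos: [0.5493, 0.1724, 0.15]
ft_force: [-0.1, -0.3, 3.2]
10.1 [0.5493 0.1722 0.1499] F [ 0.83 -1.14  3.35] [3.8 3.2 3.1]
brass n 313 rows 133 167 mean 144.68 tip rows n 4
ee_pos: [0.5492, 0.1725, 0.146]
ft_force: [0.1, -1.2, 3.2]
10.65 [0.5492 0.1724 0.1459] F [ 0.57 -0.99  3.26] [3.8 3.  2.9]
brass n 306 rows 131 156 mean 143.55 tip rows n 0
```

View pics/w13c.png

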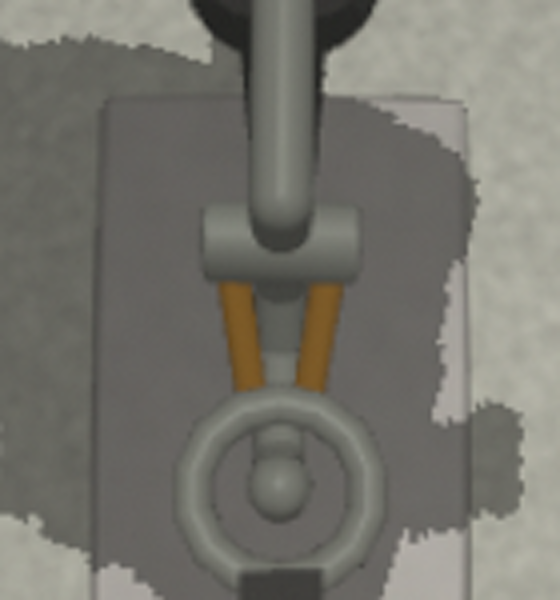

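Gate tip is now hidden under the eye, so it is opening. The nose is centred and the force steady at 3–4 N. Continuing slowly.

```bash
python3 -m inch '{"slide":[[0,0.006,-0.002],[0,0.013,-0.004],[0,0.019,-0.005]],"rot":[[0,0,0],[0,0,0],[0,0,0]]}'|egrep 'force|ee_pos'; python3 look.py w14; python3 -m inch '{"slide":[[0,0.006,-0.002],[0,0.013,-0.004],[0,0.013,-0.004]],"rot":[[0,0,0],[0,0,0],[0,0,0]]}'|egrep 'force|ee_pos'; python3 look.py w15
```

```text
ee_pos: [0.5492, 0.1726, 0.1432]
ft_force: [-0.2, -0.8, 3.2]
11.1 [0.5492 0.1722 0.1428] F [ 1.04 -1.54  2.52] [2.1 2.5 2.9]
brass n 330 rows 130 156 mean 143.63 tip rows n 0
ee_pos: [0.5491, 0.1715, 0.1402]
ft_force: [1.6, -4.9, -2.1]
11.55 [0.5485 0.1731 0.1405] F [0.   0.08 0.85] [-0.2  0.9  1.8]
brass n 811 rows 125 171 mean 149.82 tip rows n 211
```

View pics/w15c.png

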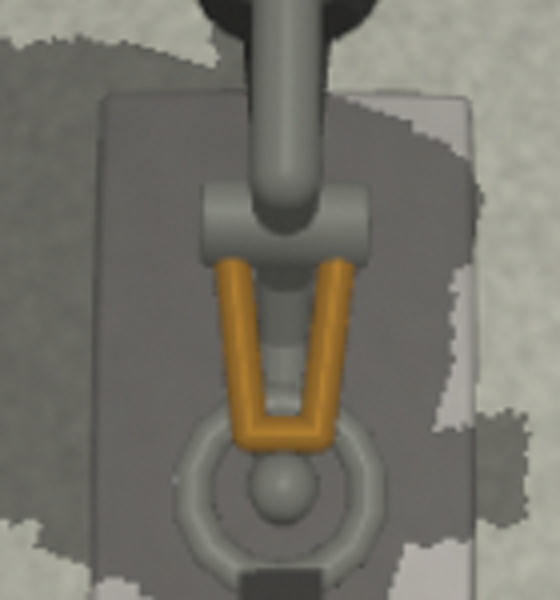

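The gate has snapped shut above the eye, and the brass loop is fully visible over the ring. Now I'll let the hook rise with the tag.

```bash
python3 -m inch '{"slide":[[0,-0.01,0.003],[0,-0.023,0.006],[0,-0.039,0.011],[0,-0.054,0.015],[0,-0.07,0.019],[0,-0.085,0.023],[0,-0.085,0.023],[0,-0.085,0.023]],"rot":[[0,0,0],[0,0,0],[0,0,0],[0,0,0],[0,0,0],[0,0,0],[0,0,0],[0,0,0]]}'|egrep 'force|ee_pos'; python3 look.py w16
```

```text
ee_pos: [0.5494, 0.1723, 0.1544]
ft_force: [-0.4, 0.8, 0.6]
12.5 [0.5493 0.1724 0.1543] F [0.54 0.48 0.48] [0.9 0.1 0.4]
brass n 812 rows 123 170 mean 148.53 tip rows n 190
```

View pics/w16c.png

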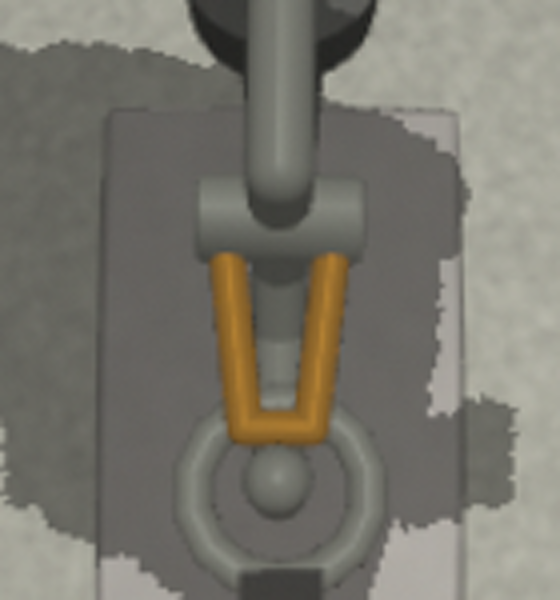

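```bash
python3 -m inch '{"slide":[[0,-0.008,0.002],[0,-0.016,0.005],[0,-0.024,0.006],[0,-0.024,0.006],[0,-0.024,0.006]],"rot":[[0,0,0],[0,0,0],[0,0,0],[0,0,0],[0,0,0]]}'|egrep 'force|ee_pos'; python3 look.py w17
python3 - <<'E'
from h import *
save("scene","pics/s17.png");save("side","pics/d17.png")
a=cv2.imread("pics/s17.png")[70:200,285:415];b=cv2.imread("pics/d17.png")[170:300,260:390]
cv2.imwrite("pics/c17.png",cv2.resize(np.hstack([a,b]),None,fx=3,fy=3,interpolation=cv2.INTER_CUBIC))
E
```

```text
ee_pos: [0.5492, 0.1724, 0.158]
ft_force: [-0.1, -0.1, -0.5]
13.15 [0.5492 0.1724 0.1579] F [ 0.23  0.21 -0.3 ] [-0.1 -0.1 -0.8]
brass n 766 rows 126 171 mean 149.8 tip rows n 193
```

View pics/w17c.png

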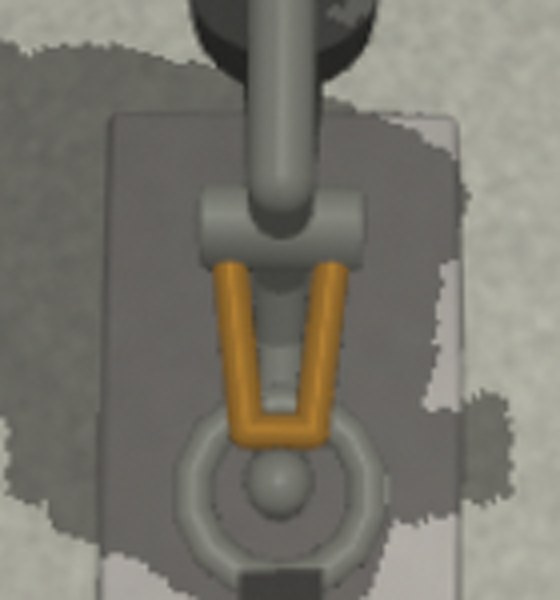

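View pics/c17.png

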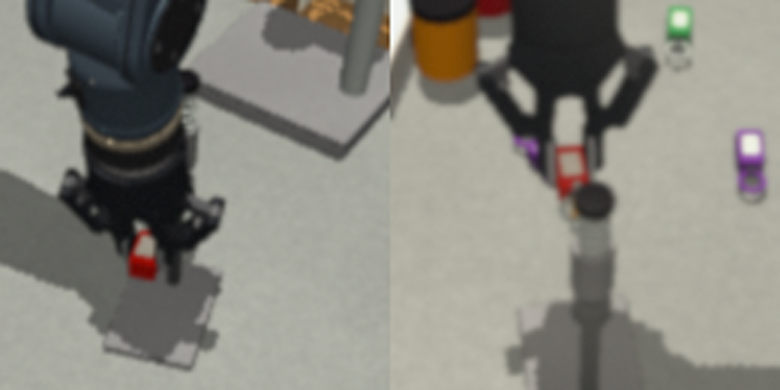

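```bash
python3 -m inch '{"slide":[[0,0,0],[0,0,0],[0,0,0],[0,0,0],[0,0,0],[0,0,0],[0,0,0],[0,0,0]],"rot":[[0,0,0],[0,0,0],[0,0,0],[0,0,0],[0,0,0],[0,0,0],[0,0,0],[0,0,0]]}' 0.1 | tail -2; python3 look.py w18
```

```text
ft_force: [0.0, -0.2, 0.2]
finger_gap: 0.0468
14.2 [0.5492 0.1724 0.158 ] F [-0.35 -0.27 -0.15] [-0.4 -0.7  0.6]
brass n 769 rows 126 171 mean 150.15 tip rows n 200
```

View pics/w18.png

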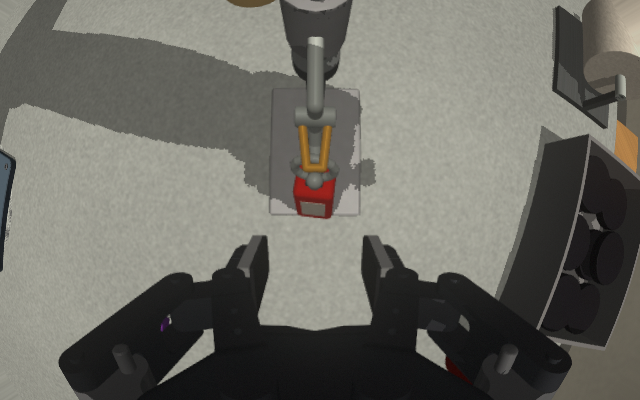

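Tag hangs at (314,198) below the closed gate and is clear of the fingers. Backing away.

```bash
python3 -m inch '{"slide":[[0,-0.04,-0.06],[0,-0.1,-0.15],[0,-0.2,-0.25],[0,-0.35,-0.38],[0,-0.5,-0.5],[0,-0.6,-0.6],[0,-0.6,-0.6],[0,-0.6,-0.6]],"rot":[[0,0,0],[0,0,0],[0,0,0],[0,0,0],[0,0,0],[0,0,0],[0,0,0],[0,0,0]]}'|head -2; python3 -m inch '{"slide":[[0,-0.05,-0.2],[0,-0.1,-0.4],[0,-0.15,-0.6],[0,-0.2,-0.8],[0,-0.2,-0.9],[0,-0.2,-0.9],[0,-0.2,-0.9],[0,-0.2,-0.9]],"rot":[[0,0,0],[0,0,0],[0,0,0],[0,0,0],[0,0,0],[0,0,0],[0,0,0],[0,0,0]]}'|head -2
python3 - <<'E'
from h import *
save("scene","pics/s19.png");save("side","pics/d19.png");save("wrist","pics/w19.png")
a=cv2.imread("pics/s19.png")[70:200,285:415];b=cv2.imread("pics/d19.png")[170:300,260:390]
cv2.imwrite("pics/c19.png",cv2.resize(np.hstack([a,b]),None,fx=3,fy=3,interpolation=cv2.INTER_CUBIC))
print(get_obs()["time_s"],get_obs()["ft_force"])
E
```

```text
time_s: 15.0
ee_pos: [0.5872, 0.0677, 0.222]
time_s: 15.8
ee_pos: [0.633, -0.0594, 0.2162]
15.95 [ 0.10402845  0.38928255 -0.1533694 ]
```

View pics/c19.png

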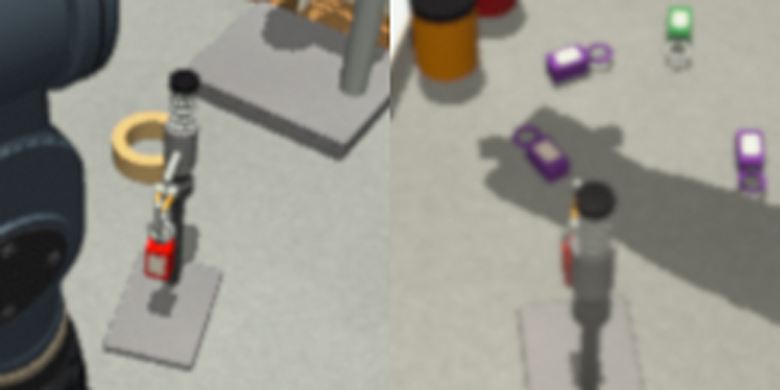

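View pics/s19.png

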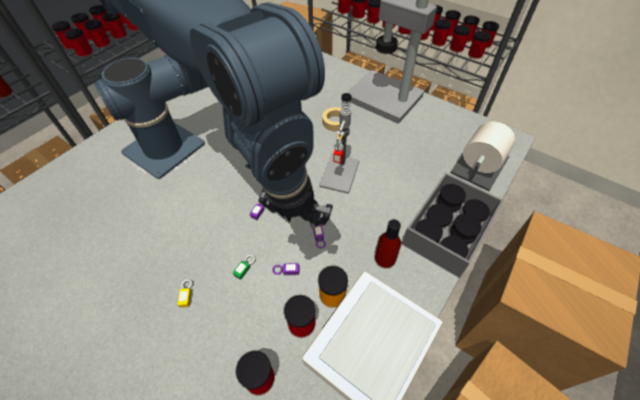

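View pics/w19.png

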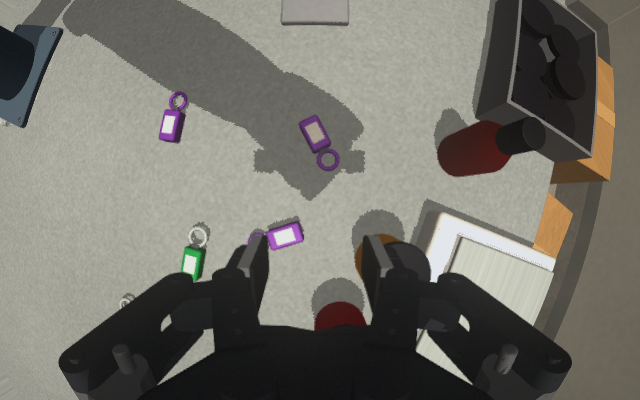

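The tag hangs below the closed gate (scene crop at (158,255)). The gate is back at scene pixel (340,137), the same as at the start (341,136). Nothing else has moved and the arm is clear. Handing in.

```bash
python3 -m inch '{"slide":[[0,0,0],[0,0,0],[0,0,0],[0,0,0],[0,0,0]],"rot":[[0,0,0],[0,0,0],[0,0,0],[0,0,0],[0,0,0]]}'|head -1; python3 -c "
from cell import *
print(sign_off())"
```

```text
time_s: 16.45
the job is handed in; nothing more can be done
None
```

The red tag is hanging in the closed snap hook, and the job was handed in at 16.5 s of the 69 s allowed. I gripped the tag across its fob and lowered the eye slowly over the nose. The hook sank about 20 mm to its stop, the gate opened and then snapped shut above the eye. I let the hook rise again, released the tag and backed away.

- **Push force:** my readings while pushing showed about 3 to 4 N upward, with noise of about ±1 N. As the gate snapped shut, one reading showed 4.9 N sideways. I read the force only between moves, so I can't rule out brief higher peaks.
- **Final position:** the last pictures show the gate shut over the eye and the tag hanging free. The hook is back at its starting height, with the gate within about 1 pixel of where it was.
- **Surroundings:** the other tags, the jars and the bottle look unmoved. The arm is clear of everything.
- **One disagreement:** the fingers read 21 to 22 mm on the 24 mm wide fob. The hold stayed firm and the tag stayed level, so I took it as a small offset and did not look into it further.

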